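Roll two six-sided sign-stand legs flute-up on the striping bearers

ROBOT

A 6-joint arm with a two-finger parallel gripper is mounted at the origin on a cart in front of the work surface, level with it; the furniture and walls round the work are solid. World frame = base frame: x ahead of the robot, y to its left, z up, the work surface at z = 0. Lengths are in mm, angles in rad, forces in N, time in s.
With the tool pointing down it reaches from about 300 to 875 mm from the base axis. Payload 4.2 kg.
Tool frame: the origin (TCP) lies on the centre line of the jaws, within the pads' length; the fingertips stand 17 mm ahead of it and the grasp point (between the pads) lies 2 mm behind it; z points along the fingers, y is the direction in which the jaws open and shut (so a half turn about z gives the same grasp; the last joint's range is limited). The gripper opens to 85 mm and grips with 20 to 120 N. Pads are 22 mm wide; open, the fingers measure 114 mm over their backs; the gripper's body (76 mm by 85 mm) begins 54 mm behind the grasp point. The pads swing forward as they close: fully open they stand 13 mm farther back than shut.
Start: joints at [1.163, 0.32, 1.565, -0, 1.257, -0.02], TCP at [217.441, 532.317, 224.838] pointing down, gripper open.
Joint ranges: [-3.11, 3.11], [-0.84, 2.01], [0.21, 2.61], [-1.34, 4.49], [0.05, 2.63], [-2.56, 2.56]. Speed limits (rad/s): [2.57, 2.57, 3.14, 3.14, 3.14, 3.14].

INTERFACE

Orientations are given as a unit quaternion [x, y, z, w].
In Python, from station import bot gives the robot as it stands.
- The arm moves only by the shell command python3 -m crank 'ROWS' [FORCE]. ROWS is JSON, a list of rows, each a list of 3 entries, a list of its own where there are three numbers: the shift along the world's x, y, z in cm, then the turn, a rotation vector about the world's x, y, z in degrees, then the closure, from 0 (fully open) to 1 (shut). A call has 1 to 5 rows; each row is the pose to reach, as a shift and turn from the pose commanded when the call began; what a row does not reach only later rows make up. A row lasts 1/8 s, in which the tool goes at most 62.5 mm and 10.7 degrees, less where a joint would pass 70% of its speed; a pose out of reach is approached as far as the arm can. A call with a gripper value outside its range is refused whole. The fingers move at their own pace and stop on an object; FORCE is the grip in N (left out, the last holds). Time passes only in rows, so rows that repeat a pose let the fingers close. It gives the time, the measured TCP pose, the force and the opening at its end, in the units of the state.
- bot.state(): the state, without advancing time (a new reading comes with each control period).
- bot.snapshot(name): name is "side" or "top" or "wrist"; returns (picture, depth): 420x560x3 uint8, red, green, blue; 420x560 float32, mm along the optical axis (not along the pixel's ray), 0 where there is no reading.
- bot.camera_info(name): a dict with "fx", "fy", "cx", "cy" (pixels), "rvec" (rotation vector, rad) and "tvec" (3), from world to camera coordinates, as OpenCV has them; the wrist camera has in their place "T_tool_cam" (4x4, takes a point from camera to tool coordinates, whose origin is the TCP and whose axes are the flange's). Camera axes: x right, y down, z forward; pixel columns grow to the right and rows downward; lengths in mm; the calibration is good to about 2 mm. A picture is of the moment at which its call begins: read the wrist's pose just before it. camera_info takes no time and is no camera call.
- bot.hand_in(): hands the job in, once; it reports no verdict.
The state is a dict: "time": time; "q": joint angles; "qvel": joint speeds; "joint_efforts": joint torques, N m; "eef_pos": TCP position; "ee_rot": TCP orientation; "contact_force": force on the tool from outside, world axes, zero at the start; "moment": the same for the moment, N m; "width": finger opening in mm.
Only numpy, scipy, OpenCV 4.12 (cv2) and the standard library are available. Lean on these libraries where they do the work, as an engineer would, in place of code of your own. Each camera call takes 0.05 s, during which the arm holds its last target. There are 200 camera calls.

TASK

The two six-sided wooden legs lying on the striping bearers must be ready for lining their flutes: roll each leg over away from you, one face at a time, until its grooved face is on top, then slide it fully home so that it lies flush against the slanted end stops of its own bay. Roll and slide them only: do not lift a leg off the bearers, and leave the things around the bearers where they are.

Things in the scene. Friction and masses are not known exactly. Their poses are not given: they have to be found in the camera images.
- bearers: Wooden frame fixed to the table, 210 mm long (x axis, pointing away from the robot), 370 mm wide (y axis, to the left); origin at the middle of its underside, on the table. Two bays side by side, centred at y = +95 and -95 mm. Each bay is a pair of runners along x, 16 mm wide, 104 mm clear between them, from x = -105 mm on; two cross rails, 10 mm high, 30 mm long in x, at x = -88 and +83 mm.
- bay_left (a point): Home point of the left bay: a leg that is home has the middle of its underside here and its centre 25 mm above. It lies level with the cork strips on the runners, on which the legs rest, 36 mm above the table; between the runners the space below a leg is free down to the table and the low cross rails.
- bay_right (a point): The same for the right bay. Each runner ends in a fixed end stop, 24 mm high above the strips, whose near face leans away from the robot at 60 degrees from level, so that the lower far face of a leg lies flat on it; the foot of that face is 14.4 mm beyond the home point (x = +75 mm of the bearers).
- leg_a: Loose six-sided (hexagonal) straight wooden leg, 160 mm long, 50 mm across the flats, faces 28.9 mm wide, 0.2 to 0.34 kg. One face has a groove (flute) 16 mm wide, 8 mm deep along its middle, stopped 14 mm from the ends; five are plain. Origin at the leg's centre, 25 mm from each face; z axis straight out of the grooved face, y axis along the leg. One leg lies in each bay, 68 to 105 mm short of home.
- leg_a_mid (a point): Centre of leg_a, same axes. leg_a starts one face short: its grooved face is the upper one on the robot's side; one roll of 60 degrees away from the robot brings it on top. It lies in either bay. Each roll takes a leg one face width, 28.9 mm, nearer to the stops, so roll before sliding home.
- leg_b: The other leg, same shape, origin and axes as leg_a. Wood on cork has a friction of 0.45 to 0.75: a leg pushed low, within 6 mm of the strips, from below its overhanging near edge with a tool tilted 40 to 45 degrees, slides; pushed or raised 15 mm or more above the strips just below that edge it tips about its lower far edge, and falls on to the next face by itself beyond 30 degrees.
- leg_b_mid (a point): Centre of leg_b, same axes. leg_b starts two faces short: its grooved face is the lower one on the robot's side; two rolls away from the robot bring it on top. It lies in the bay that leg_a does not.
- jar_silver: Bystander: small lidded jar, 53 mm wide and 44 mm high, left of the bearers; origin at the middle of its underside.
- can_red: Bystander: small paint can with drips, 68 mm wide and 73 mm high, right of the bearers; origin at the middle of its underside.
- marker_black: Bystander: black paint marker lying right of the bearers, 136 mm long, 14 mm thick; origin at the middle of its underside.
Mind the look-alikes: they are no part of the job. What is shaped like the leg_b but green is not meant.

How it is judged (in metres and radians):
On the way:
1. the leg that starts two faces short has been turned by one face and rests flat on the bearers with its grooved face one face short of the top (angle between leg_b_mid's own z axis and vertical between 0.947 and 1.147 rad and z of leg_b_mid in the frame of bearers below 0.064 m), for 0.1 s.
At the end, for the whole second after the job is handed in: Both legs lie at rest on the cork strips, one in each bay, grooved face up (within 4 degrees), square to the runners (within 2.3 degrees), against the end stops (centre within 4 mm of home along the runners, within 20 mm of the bay's middle sideways, within 3 mm in height) (angle between each of leg_a_mid, leg_b_mid's own z axis and vertical below 0.07 rad and angle between the y axis of each of leg_a_mid, leg_b_mid and the y axis of bearers, either way round below 0.04 rad and x of leg_a_mid in the frame of bearers between 0.0565662 and 0.0645662 m and z of leg_a_mid in the frame of bearers between 0.058 and 0.064 m and (y of leg_a_mid in the frame of bearers between 0.075 and 0.115 m or y of leg_a_mid in the frame of bearers between -0.115 and -0.075 m) and linear speed of each of leg_a, leg_b below 0.01 m/s and x of leg_b_mid in the frame of bearers between 0.0565662 and 0.0645662 m and z of leg_b_mid in the frame of bearers between 0.058 and 0.064 m and (y of leg_b_mid in the frame of bearers between 0.075 and 0.115 m or y of leg_b_mid in the frame of bearers between -0.115 and -0.075 m)); the robot touches nothing.
It fails at once if a leg is lifted off the bearers (its centre more than 16 mm above its resting height; rolling raises it by 4 mm) (z of leg_a_mid in the frame of bearers above 0.077 m).
It fails at once if a leg is lifted off the bearers (its centre more than 16 mm above its resting height; rolling raises it by 4 mm) (z of leg_b_mid in the frame of bearers above 0.077 m).
It fails at once if a bystander (jar, can or marker) is moved by more than 15 mm (distance of any of jar_silver, can_red, marker_black from where it was at the start of the episode above 0.015 m).
It also fails if it takes over 58 s, if anything falls off the work surface, if the arm or the gripper's body presses on something with over 40 N, if the wrist force passes 120 N, or if a joint passes its speed limit or range.

## Working session

There is one attempt and no reset: what is moved stays moved. The work goes in short steps, Python scripts to look and compute and a shell command to move; the robot and the scene stay as the last step left them, time stands still between calls to the robot, and variables do not carry over. Pictures are saved under pics/ and viewed, about 8 in all and at most 12, crops included, and the job is handed in when it is done.

```bash
ls; mkdir -p pics; python3 - <<'E'
from station import bot
import cv2,numpy as np
s=bot.state();print(s)
for n in("top","side"):
    p,d=bot.snapshot(n);cv2.imwrite(f"pics/{n}0.png",p[:,:,::-1]);np.save(f"{n}0.npy",d);c=bot.camera_info(n);print(n,c)
    R=cv2.Rodrigues(np.array(c['rvec'],float))[0];print("pos",-R.T@np.array(c['tvec']).ravel())
print(bot.camera_info("wrist"))
E
```

```text
pics
{'time': 0.0, 'q': array([ 1.16301741e+00,  3.20290941e-01,  1.56569150e+00, -4.30939925e-06,
        1.25736826e+00, -1.99710994e-02]), 'qvel': array([-0.0007842 ,  0.00034138,  0.00125766, -0.00044675,  0.00124501,
       -0.00030055]), 'joint_efforts': array([ 4.63484866e-04, -4.15526712e+01, -2.34171349e+01,  1.42056861e-04,
        7.89006270e-03, -9.09613163e-06]), 'eef_pos': array([217.23440345, 531.86067011, 223.97796403]), 'ee_rot': array([ 1.92690371e-01,  9.81259216e-01, -8.59431181e-04, -1.84568835e-04]), 'contact_force': array([-0.61700584,  0.16984636, -0.97834765]), 'moment': array([0.06104679, 0.0347101 , 0.0159094 ]), 'width': 84.74701786063814}
top {'fx': 470.515753513998, 'fy': 470.515753513998, 'cx': 290.32802038335467, 'cy': 200.57318971125753, 'rvec': array([ 2.14296521, -2.15805689,  0.15392538]), 'tvec': array([ -32.16213128,  568.20549888, 1139.75474292])}
pos [ 403.78883796  -31.73322296 1207.84119095]
side {'fx': 420.02057677861995, 'fy': 420.02057677861995, 'cx': 277.6488220228254, 'cy': 216.25483430644428, 'rvec': array([ 1.95686598, -0.21094255,  0.15954333]), 'tvec': array([-559.23145205,   87.42021149, 1192.86711879])}
pos [  301.43426522 -1163.72667241   546.06930796]
{'fx': 311.5989515674985, 'fy': 311.5989515674985, 'cx': 278.02507164169054, 'cy': 207.1396230602613, 'T_tool_cam': array([[-1.62167928e-03, -9.48418311e-01, -3.17017473e-01,
         8.19136572e+01],
       [ 9.99998166e-01, -1.21486868e-03, -1.48090452e-03,
        -1.35713663e+00],
       [ 1.01938237e-03, -3.17019293e-01,  9.48418541e-01,
        -1.49128950e+02],
       [ 0.00000000e+00,  0.00000000e+00,  0.00000000e+00,
         1.00000000e+00]])}
```

View pics/top0.png

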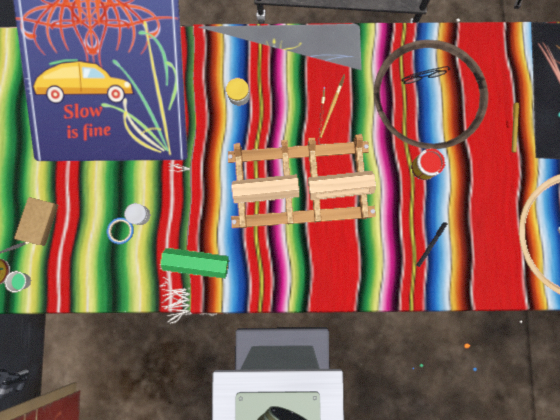

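View pics/side0.png

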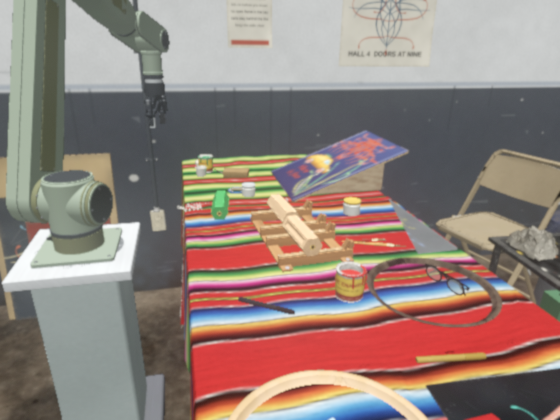

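The top view shows the bearers at about (232–375, 137–228). The legs are at (265,188) in the left bay and (342,186) in the right bay. The green look-alike is at (195,262), off the bearers and not meant. The jar is at (137,213), the can at (430,163) and the marker at (432,243). The side view shows the same layout.

```bash
cat > h.py <<'E'
import numpy as np,cv2
from station import bot
def cloud(n,d,st=None):
    c=bot.camera_info(n);v,u=np.mgrid[0:420,0:560]
    P=np.stack([(u-c['cx'])/c['fx']*d,(v-c['cy'])/c['fy']*d,d],-1).astype(float)
    if n=="wrist":
        from scipy.spatial.transform import Rotation as Ro
        T=c['T_tool_cam'];R=Ro.from_quat(st['ee_rot']).as_matrix()
        return (P@T[:3,:3].T+T[:3,3])@R.T+st['eef_pos']
    R=cv2.Rodrigues(np.array(c['rvec'],float))[0]
    return (P-np.array(c['tvec']).ravel())@R
E
python3 - <<'E'
from h import *
d=np.load('top0.npy');W=cloud('top',d);p=cv2.imread('pics/top0.png')
box=np.zeros((420,560),bool);box[130:235,225:382]=1
print("table z",np.median(W[240:250,260:360,2]))
def rect(m,name):
    n,l,s,c=cv2.connectedComponentsWithStats(m.astype(np.uint8))
    for i in range(1,n):
        if s[i,4]<30: continue
        q=W[l==i];r=cv2.minAreaRect(q[:,:2].astype(np.float32));print(name,s[i],np.round(r[0],1),np.round(r[1],1),round(r[2],2),"z",np.round(np.percentile(q[:,2],[5,50,95]),1))
rect(box&(W[...,2]>80)&(W[...,2]<92),"legtop")
rect(box&(W[...,2]>50),"leg+stops")
rect(box&(W[...,2]>25)&(W[...,2]<45),"runners")
rect(box&(W[...,2]>6)&(W[...,2]<200),"all")
g=cv2.resize(p[130:235,225:382],None,fx=4,fy=4,interpolation=cv2.INTER_CUBIC)
s=cv2.resize(cv2.imread('pics/side0.png')[185:275,240:370],None,fx=1.3*3.7,fy=1.3*3.7,interpolation=cv2.INTER_CUBIC)
cv2.imwrite('pics/c1.png',g)
E
```

```text
table z 3.1518453319516335
legtop [309 173  67  22 924] [ 603.6 -161.8] [ 37.7 160. ] 5.38 z [81.6 85.4 89. ]
legtop [232 177  67  22 942] [595.5  25.6] [ 38.7 159.9] 5.95 z [81.  85.2 88.9]
leg+stops [356 134   7  10  54] [ 723.8 -210.5] [15.4 24. ] 86.41 z [50.5 55.2 60.1]
leg+stops [308 138   8  10  56] [564.1 -67.1] [ 18.1 327.8] 80.7 z [50.5 55.  60.1]
leg+stops [281 140   7   9  53] [710.6 -21.2] [15.1 21.7] 89.83 z [50.6 55.8 60.1]
leg+stops [234 143   7  10  55] [702.3  97.3] [22.9 15.3] 0.11 z [50.8 55.  59.1]
leg+stops [ 308  171   68   29 1512] [ 554.1 -104.6] [133.3 306.4] 40.64 z [63.  83.5 88.7]
leg+stops [ 232  174   67   29 1500] [512.2  17. ] [225.2 160.7] 5.53 z [63.2 83.1 88.5]
runners [355 136   9  36 188] [ 688.3 -213.3] [91.7 16.2] 4.62 z [28.8 35.  42.3]
runners [282 149   8  27 157] [667.6 -24.5] [63.8 15.8] 3.78 z [30.  35.3 40.7]
runners [309 148   9  29 186] [666.9 -94.6] [71.8 15.9] 4.21 z [29.6 34.9 40.6]
runners [235 153   8  27 169] [658.7  94.8] [69.  16.3] 3.43 z [29.6 34.7 40. ]
runners [360 194   9  24 158] [ 555.1 -222.5] [59.  16.8] 2.3 z [27.7 35.  39. ]
runners [286 198   8  26 161] [544.1 -33. ] [63.1 15.6] 3.95 z [29.3 34.9 38.7]
runners [313 199   8  23 138] [ 544.8 -102.9] [55. 16.] 3.52 z [28.2 34.8 39.2]
runners [238 203   8  24 158] [534.8  86.5] [59.5 16. ] 4.48 z [29.2 34.6 38.2]
all [ 225  133  152   96 7407] [625.1 -65.1] [229.8 385.7] 3.88 z [ 7.2 36.3 87.2]
```

View pics/c1.png

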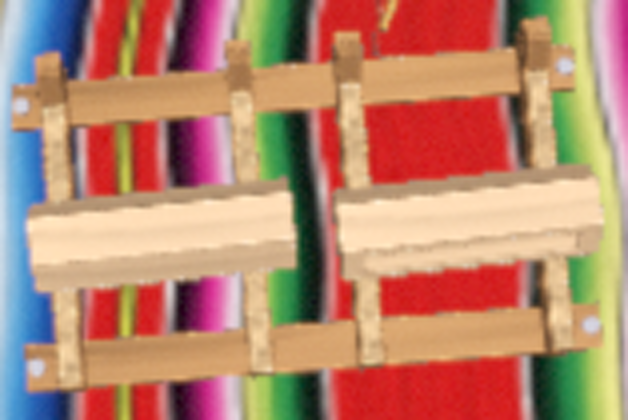

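Right leg (crop (450,255)): groove on the upper near face, so it is leg_a. The left leg shows only plain faces, so it is leg_b. Next I work in the bearers' frame.

```bash
python3 - <<'E'
from h import *
W=cloud('top',np.load('top0.npy'))
a=np.radians(3.9);ex=np.array([np.cos(a),np.sin(a)]);ey=np.array([-ex[1],ex[0]])
P=W[130:235,225:382].reshape(-1,3);P=P[np.linalg.norm(P[:,:2]-[620,-63],axis=1)<260]
P=P-[0,0,1.5]
X=P[:,:2]@ex;Y=P[:,:2]@ey;Z=P[:,2]
for y0 in(50,-70,-140,-260):
    m=abs(Y-y0)<6
    r=m&(Z>28)&(Z<44);s=m&(Z>54)&(Z<64)&(X>670);l=m&(Z>77)
    print(y0,"runner near",np.round(np.sort(X[r])[[0,2,5]],1),"stop top x",np.round(np.percentile(X[s],[5,50,95]),1),"far",np.round(X[m&(Z>20)].max(),1))
for y0 in(-10,-200):
  for dy in(-60,-30,0,30,60):
    m=abs(Y-y0-dy)<6; l=m&(Z>83)
    g=m&(Z>62);print(y0,dy,"top",np.round(np.percentile(X[l],[3,50,97]),1),"outline",np.round(np.percentile(X[g],[2,98]),1),"zmed",np.round(np.median(Z[l]),1))
  m=(abs(Y-y0)<105)&(Z>82);print("leg y ext",np.percentile(Y[m],[1,99]).round(1))
E
```

```text
50 runner near [509.7 509.9 512. ] stop top x [701.2 706.3 717.1] far 718.8
-70 runner near [509.1 510.6 511.4] stop top x [698.9 704.2 711.1] far 718.3
-140 runner near [510.3 510.4 513. ] stop top x [699.6 703.  708.2] far 718.1
-260 runner near [509.1 509.6 511.7] stop top x [701.6 705.8 715.3] far 719.7
-10 -60 top [581.4 596.4 612.2] outline [571.7 621.8] zmed 84.7
-10 -30 top [581.6 595.7 610.9] outline [569.3 621.1] zmed 84.8
-10 0 top [580.9 592.9 610.9] outline [568.9 621.3] zmed 84.8
-10 30 top [580.5 595.2 609.2] outline [568.8 618.3] zmed 84.8
-10 60 top [580.5 594.  605.6] outline [568.4 618.6] zmed 85.6
leg y ext [-93.3  62.8]
-200 -60 top [577.6 591.9 606.5] outline [565.7 617.7] zmed 85.2
-200 -30 top [576.8 590.7 606.2] outline [565.9 617.4] zmed 84.4
-200 0 top [576.1 591.4 605.2] outline [563.2 614.8] zmed 84.7
-200 30 top [576.2 588.8 603.3] outline [564.9 615. ] zmed 84.5
-200 60 top [573.2 589.9 602.9] outline [561.9 614.3] zmed 84.6
leg y ext [-280.9 -123.7]
```

```bash
python3 - <<'E'
from scipy.spatial.transform import Rotation as R
import numpy as np
a=np.radians(3.9);ey=np.array([-np.sin(a),np.cos(a),0])
for t in(0,20,40,43,45): print(t,(R.from_rotvec(-np.radians(t)*ey)*R.from_rotvec([0,0,np.radians(26.1)])).as_rotvec(degrees=True).round(2))
E
python3 -m crank '[[[5,-12,0],[0,0,10],0.3],[[11,-22,0],[0,0,20],0.6],[[17,-33,0],[0,0,26.1],0.6],[[22,-43,0],[0,0,26.1],0.6],[[27.3,-51.4,0],[0,0,26.1],0.6]]'
python3 -m crank '[[[0,0,0],[0,0,0],0.6],[[0,0,0],[0,0,0],0.6],[[0,0,0],[0,0,0],0.6],[[0,0,0],[0,0,0],0.6]]'
```

```text
0 [ 0.   0.  26.1]
20 [ -3.21 -19.92  25.83]
40 [ -6.41 -39.82  25.02]
43 [ -6.9  -42.81  24.86]
45 [ -7.22 -44.8   24.74]
time: 0.72
eef_pos: [359.6, 253.1, 224.7]
ee_rot: [-0.034, 0.999, -0.0, 0.0]
contact_force: [1.1, 0.3, 1.0]
width: 34.3
time: 1.23
eef_pos: [358.6, 256.1, 224.7]
ee_rot: [-0.035, 0.999, 0.0, -0.0]
contact_force: [-0.4, -0.3, -0.0]
width: 34.2
```

```bash

python3 -m crank '[[[3,-5,0],[0.7,-10,0],0.6],[[6,-10,0],[1.3,-20,0],0.6],[[9,-15,0],[2,-30,0],0.6],[[11,-19.5,-2],[2.9,-42.9,0],0.6],[[13,-23.8,-4],[2.9,-42.9,0],0.6]]'
python3 -m crank '[[[0,0,0],[0,0,0],0.6],[[0,0,0],[0,0,0],0.6]]'
python3 - <<'E'
from h import *
s=bot.state();print(s['q'].round(2),s['ee_rot'])
p,d=bot.snapshot("wrist");cv2.imwrite("pics/w1.png",p[:,:,::-1])
E
```

```text
time: 1.85
eef_pos: [464.6, 71.5, 197.0]
ee_rot: [-0.042, 0.944, 0.03, 0.325]
contact_force: [0.9, 1.1, -0.2]
width: 34.4
time: 2.1
eef_pos: [468.6, 73.5, 200.9]
ee_rot: [-0.042, 0.943, 0.03, 0.328]
contact_force: [-0.1, 0.4, -0.3]
width: 34.2
[ 0.13 -0.07  2.3   0.02  0.24 -1.55] [-0.04183298  0.94341535  0.03029342  0.32756646]
```

View pics/w1.png

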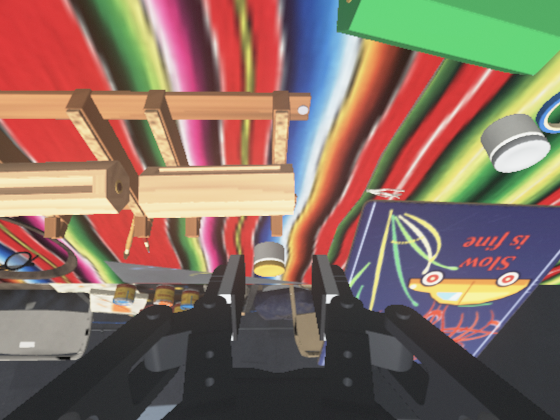

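```bash

python3 -m crank '[[[1.5,-2.7,-4.5],[0,0,0],0.6],[[3.1,-5.4,-9.1],[0.2,-2,0],0.6],[[3.1,-5.4,-9.1],[0.3,-4.5,0],0.6],[[3.1,-5.4,-9.1],[0.3,-4.5,0],0.6]]'
python3 - <<'E'
from h import *
from scipy.spatial.transform import Rotation as Ro
s=bot.state();z=Ro.from_quat(s['ee_rot']).as_matrix();print(s['q'].round(2),z.round(3),np.degrees(np.arccos(-z[2,2])))
E
```

```text
time: 2.65
eef_pos: [500.8, 35.6, 150.7]
ee_rot: [-0.035, 0.94, 0.016, 0.339]
contact_force: [0.0, -0.4, 1.0]
width: 34.1
[ 0.02  0.07  2.36  0.95  0.05 -2.56] [[-0.768 -0.077  0.636]
 [-0.056  0.997  0.054]
 [-0.638  0.006 -0.77 ]] 39.665288152875945
```

```bash

for i in 1 2; do python3 -m crank '[[[0,0,0],[6.4,0.44,-7.7],0.6],[[0,0,0],[12.8,0.9,-15.3],0.6],[[0,0,0],[19.2,1.3,-23],0.6],[[0,0,0],[25.6,1.8,-30.6],0.6],[[0,0,0],[32.1,2.2,-38.3],0.6]]'; python3 -c "
from station import bot;print(bot.state()['q'].round(2))"; done
```

```text
time: 3.28
eef_pos: [500.9, 35.6, 151.5]
ee_rot: [0.365, 0.865, 0.162, 0.304]
contact_force: [0.8, 0.7, -0.6]
width: 34.2
[ 0.02  0.06  2.36  1.32  0.05 -2.06]
time: 3.9
eef_pos: [501.0, 33.6, 151.1]
ee_rot: [0.696, 0.628, 0.279, 0.21]
contact_force: [0.5, 0.3, 0.0]
width: 33.8
[ 0.01  0.07  2.37  1.72  0.05 -1.59]
```

```bash

for i in 1 2; do python3 -m crank '[[[0,0,0],[6.4,0.44,-7.7],0.6],[[0,0,0],[12.8,0.9,-15.3],0.6],[[0,0,0],[19.2,1.3,-23],0.6],[[0,0,0],[25.6,1.8,-30.6],0.6]]'; done; python3 - <<'E'
from h import *
from scipy.spatial.transform import Rotation as Ro
s=bot.state();M=Ro.from_quat(s['ee_rot']);a=np.radians(3.9)
print(s['q'].round(2),M.as_matrix().round(3))
t=np.radians(45);z=np.array([np.sin(t)*np.cos(a),np.sin(t)*np.sin(a),-np.cos(t)]);y=-np.array([-np.sin(a),np.cos(a),0]);T=np.stack([np.cross(y,z),y,z],1)
print((Ro.from_matrix(T)*M.inv()).as_rotvec(degrees=True).round(1))
E
```

```text
time: 4.4
eef_pos: [500.9, 31.7, 149.1]
ee_rot: [0.868, 0.351, 0.335, 0.107]
contact_force: [-0.3, -0.2, -0.3]
width: 34.1
time: 4.9
eef_pos: [500.7, 30.7, 145.9]
ee_rot: [0.935, 0.032, 0.353, -0.009]
contact_force: [0.2, -0.3, -0.0]
width: 34.3
[ 0.02  0.08  2.39  2.59  0.05 -1.06] [[ 0.749  0.066  0.659]
 [ 0.053 -0.998  0.04 ]
 [ 0.66   0.005 -0.751]]
[ 0.5 -3.7  0.1]
```

```bash

python3 -m crank '[[[0,-1,-4],[0.5,-3.7,0],0.6],[[1.5,-1,-7],[0.5,-3.7,0],0.6],[[2.9,-1,-9.2],[0.5,-3.7,0],0.6],[[2.9,-1,-9.2],[0.5,-3.7,0],0.6]]'
python3 - <<'E'
from h import *
from scipy.spatial.transform import Rotation as Ro
s=bot.state();M=Ro.from_quat(s['ee_rot']).as_matrix()
print(s['q'].round(2),np.degrees(np.arccos(-M[2,2])))
c=[]
p,d=bot.snapshot("wrist");c.append(cv2.rotate(p,cv2.ROTATE_180) if 0 else p)
W=cloud('wrist',d,s);np.save('w2.npy',W)
p2,_=bot.snapshot("side");c.append(cv2.resize(p2[190:270,200:360],(560,280),interpolation=cv2.INTER_CUBIC))
cv2.imwrite("pics/w2.png",cv2.resize(np.vstack(c)[:,:,::-1],(480,600)))
E
```

```text
time: 5.4
eef_pos: [529.8, 20.7, 51.7]
ee_rot: [0.924, 0.033, 0.381, -0.012]
contact_force: [-0.5, 0.2, 0.3]
width: 34.1
[-0.02  0.37  2.5   3.02  0.52 -1.53] 44.81795816128863
```

View pics/w2.png

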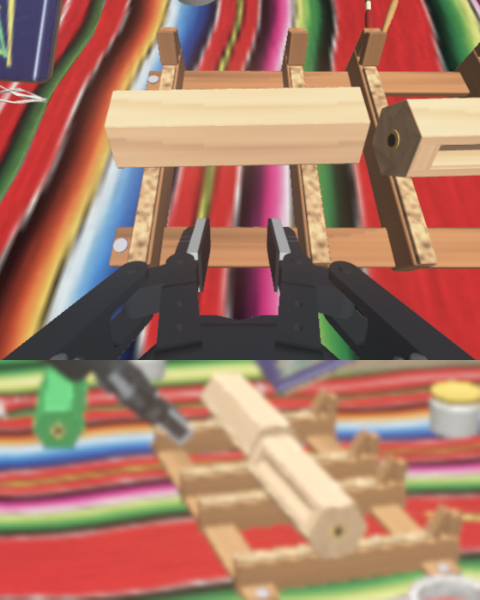

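```bash
cat >> h.py <<'E'
a=np.radians(3.9);ex=np.array([np.cos(a),np.sin(a)]);ey=np.array([-ex[1],ex[0]])
def E(W): return np.stack([W[...,:2]@ex,W[...,:2]@ey,W[...,2]],-1)
E
python3 - <<'E'
from h import *
W=E(np.load('w2.npy'))
for u,v in[(233,258),(238,262),(236,270),(316,258),(311,262),(313,270),(230,262),(319,262)]: print((u,v),W[v,u].round(1))
for y in(-60,-15,30):
    m=(abs(W[...,1]-y)<3)&(W[...,2]>38)&(abs(W[...,0]-595)<60);q=W[m];q=q[q[:,0]>545]
    print(y,[ (z,q[abs(q[:,2]-z)<1.5][:,0].min().round(1)) for z in(50,54,58,62,66,70,76,82)if (abs(q[:,2]-z)<1.5).any()],'top',np.percentile(q[:,2],97).round(1),'x',q[q[:,2]>84][:,0].min().round(1))
E
```

```text
(233, 258) [526.    5.   70.3]
(238, 262) [523.4   2.2  72.6]
(236, 270) [518.3   2.2  77.7]
(316, 258) [526.6 -35.   68.9]
(311, 262) [543.8 -39.8   3.3]
(313, 270) [522.2 -33.9  63. ]
(230, 262) [523.5   6.   72.5]
(319, 262) [523.4 -35.7  73. ]
-60 [(62, np.float64(567.6)), (66, np.float64(568.7)), (70, np.float64(571.3)), (76, np.float64(574.6)), (82, np.float64(577.6))] top 86.7 x 580.5
-15 [(62, np.float64(566.8)), (66, np.float64(568.2)), (70, np.float64(569.9)), (76, np.float64(573.9)), (82, np.float64(576.7))] top 86.6 x 578.7
30 [(62, np.float64(565.5)), (66, np.float64(566.3)), (70, np.float64(568.4)), (76, np.float64(571.8)), (82, np.float64(575.9))] top 86.6 x 577.6
```

```bash
python3 - <<'E'
from h import *
W=E(np.load('w2.npy'));t=W-np.array([530,-15.4,51.7]);c=2**-.5
al=(t[...,0]-t[...,2])*c;fr=(t[...,0]+t[...,2])*c
for v in range(236,276,3):
    print(v,[(int(al[v,u]),int(fr[v,u]),int(t[v,u,1])) for u in(224,228,232,236,240)])
E
```

```text
236 [(57, -10, 37), (57, -10, 34), (57, -10, 31), (57, -10, 28), (57, -11, 26)]
239 [(56, -12, 37), (57, -13, 34), (57, -13, 32), (55, -12, 28), (55, -12, 25)]
242 [(54, -14, 37), (56, -15, 34), (55, -14, 31), (54, -14, 28), (53, -13, 25)]
245 [(52, -15, 37), (52, -15, 34), (51, -15, 31), (53, -15, 28), (53, -16, 25)]
248 [(50, -17, 36), (50, -17, 34), (50, -17, 31), (50, -16, 28), (51, -17, 25)]
251 [(50, -19, 36), (-149, 81, 0), (50, -19, 31), (50, -19, 28), (49, -18, 25)]
254 [(48, -20, 36), (48, -20, 33), (48, -20, 31), (47, -20, 28), (47, -20, 25)]
257 [(46, -21, 36), (46, -21, 33), (-15, 10, 20), (-14, 10, 19), (-14, 9, 17)]
260 [(46, -24, 36), (45, -23, 33), (-17, 10, 20), (-18, 10, 18), (-18, 10, 16)]
263 [(43, -25, 36), (-21, 10, 22), (-21, 10, 20), (-20, 10, 18), (-19, 9, 16)]
266 [(-16, 6, 24), (-23, 10, 21), (-23, 10, 19), (-23, 10, 18), (-22, 10, 16)]
269 [(-18, 6, 24), (-25, 10, 21), (-24, 9, 19), (-27, 10, 17), (-26, 10, 15)]
272 [(-22, 6, 23), (-28, 9, 20), (-28, 10, 19), (-29, 10, 17), (-27, 9, 15)]
275 [(-31, 10, 22), (-30, 9, 20), (-29, 9, 19), (-31, 10, 16), (-28, 8, 15)]
```

```bash
python3 - <<'E'
from h import *
c=bot.camera_info('side');k=2**-.5
for al in(-14,4,10,17):
  for fr in(-10,0,10):
    e=np.array([530+k*(al+fr),-15.4-20,51.7+k*(fr-al)]);w=np.array([*(e[0]*ex+e[1]*ey),e[2]])
    K=np.array([[c['fx'],0,c['cx']],[0,c['fy'],c['cy']],[0,0,1]])
    print(al,fr,cv2.projectPoints(w.reshape(1,3),c['rvec'],c['tvec'],K,None)[0].ravel().round(1))
p,d=bot.snapshot('side')
g=cv2.resize(p[180:250,220:320],None,fx=7,fy=7,interpolation=cv2.INTER_CUBIC);cv2.imwrite('pics/s2.png',g[:,:,::-1])
E
```

```text
-14 -10 [258.9 216.1]
-14 0 [261.2 213.8]
-14 10 [263.4 211.4]
4 -10 [263.  219.6]
4 0 [265.2 217.2]
4 10 [267.4 214.8]
10 -10 [264.3 220.7]
10 0 [266.5 218.3]
10 10 [268.8 216. ]
17 -10 [265.9 222. ]
17 0 [268.1 219.7]
17 10 [270.3 217.3]
```

View pics/s2.png

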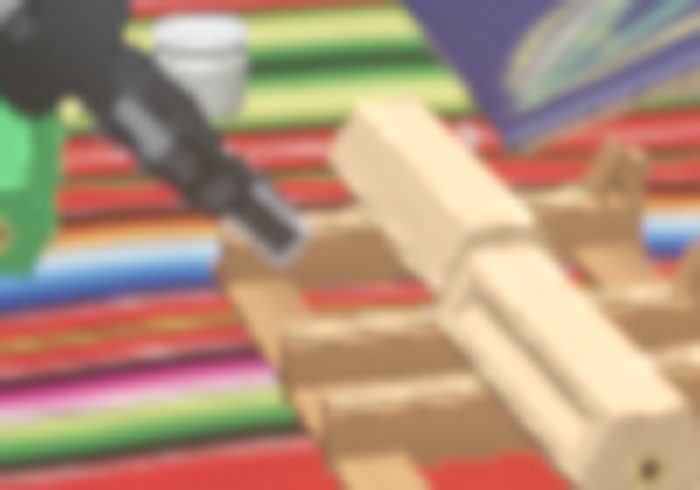

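The tip is about 30 mm further back than nominal in both the wrist and side views, so I use the measured corner: TCP + (−1.4, +15.6) mm in X and Z.

```bash

python3 -m crank '[[[0,0,-1.2],[0,0,0],0.6],[[1.5,0.1,-1.2],[0,0,0],0.6],[[3.1,0.2,-1.2],[0,0,0],0.6],[[3.1,0.2,-1.2],[0,0,0],0.6]]'
python3 -m crank '[[[0.9,0.06,0.1],[0,0,0],0.6],[[1.28,0.09,0.73],[0,0,0],0.6],[[1.74,0.12,1.26],[0,0,0],0.6],[[1.74,0.12,1.26],[0,0,0],0.6]]'
python3 - <<'E'
from h import *
s=bot.state();print(E(s['eef_pos']).round(1));p,d=bot.snapshot('side');q,_=bot.snapshot('wrist');cv2.imwrite('pics/s3.png',np.hstack([cv2.resize(p[180:250,220:320],(500,350)),cv2.resize(q[:300],(300,350))])[:,:,::-1])
E
```

```text
time: 6.05
eef_pos: [562.5, 21.6, 42.8]
ee_rot: [0.923, 0.032, 0.384, -0.011]
contact_force: [0.4, -0.9, -0.7]
width: 34.2
time: 6.55
eef_pos: [578.0, 22.6, 54.7]
ee_rot: [0.923, 0.032, 0.383, -0.011]
contact_force: [0.3, -0.2, -0.3]
width: 34.1
[578.2 -16.7  54.7]
```

View pics/s3.png

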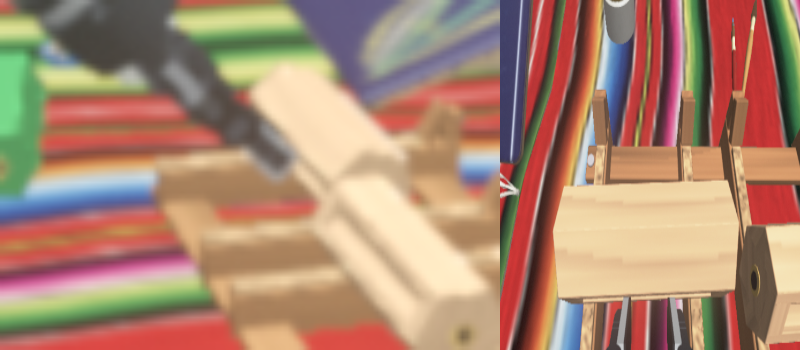

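```bash
cat >> h.py <<'E'
def prof(cam='wrist',ys=(-60,-15,30),lo=540,hi=700):
    s=bot.state();_,d=bot.snapshot(cam);W=E(cloud(cam,d,s));t=E(s['eef_pos']);print('tcp',t.round(1),'F',s['contact_force'].round(1))
    for y in ys:
        m=(abs(W[...,1]-y)<3)&(W[...,2]>40)&(W[...,0]>lo)&(W[...,0]<hi);q=W[m]
        f=np.abs((q[:,0]-t[0])+(q[:,2]-t[2]))/1.414<14;q=q if abs(y-t[1])>30 else q[~f]
        print(y,[(int(x),int(q[abs(q[:,0]-x)<2][:,2].max())) for x in range(lo,hi,6) if (abs(q[:,0]-x)<2).any()])
E
python3 -c "
from h import *
prof()"
```

```text
tcp [577.2 -16.7  53.8] F [-0.7 -0.6 -0.9]
-60 [(540, 108), (546, 106), (576, 74), (582, 79), (588, 86), (594, 91), (600, 92), (606, 91), (612, 89), (618, 86), (624, 85), (696, 49)]
-15 [(576, 75), (582, 80), (588, 86), (594, 92), (600, 93), (606, 90), (612, 88), (618, 86), (624, 85)]
30 [(540, 107), (546, 105), (576, 76), (582, 82), (588, 87), (594, 92), (600, 91), (606, 90), (612, 88), (618, 86), (624, 84)]
```

```bash

python3 -m crank '[[[0.4,0.03,0.35],[0,0,0],0.6],[[0.9,0.06,0.7],[0,0,0],0.6],[[1.4,0.1,0.95],[0,0,0],0.6],[[1.7,0.12,1],[0,0,0],0.6],[[1.7,0.12,1],[0,0,0],0.6]]'
python3 -c "
from h import *
prof()"
```

```text
time: 7.32
eef_pos: [594.5, 23.9, 63.7]
ee_rot: [0.923, 0.032, 0.382, -0.011]
contact_force: [0.9, -0.8, 1.3]
width: 33.9
tcp [594.7 -16.6  63.7] F [ 0.9 -0.8  1.3]
-60 [(540, 130), (546, 130), (552, 125), (558, 119), (564, 115), (600, 68), (606, 69), (612, 87), (618, 88), (624, 87), (630, 87), (636, 87), (642, 86), (696, 54)]
-15 [(546, 226), (612, 88), (618, 87), (624, 87), (630, 87), (636, 87), (642, 86)]
30 [(540, 136), (546, 131), (552, 126), (558, 119), (564, 113), (594, 64), (600, 68), (606, 83), (612, 88), (618, 87), (624, 88), (630, 87), (636, 87), (642, 85)]
```

```bash

python3 -m crank '[[[-1,-0.07,0],[0,0,0],0.6],[[-2,-0.13,0],[0,0,0],0.6],[[-2,-0.13,-1.2],[0,0,0],0.6],[[-2,-0.13,-2.5],[0,0,0],0.6],[[-2,-0.13,-2.5],[0,0,0],0.6]]'
python3 -c "
from h import *
prof()"
```

```text
time: 8.0
eef_pos: [572.8, 22.5, 37.5]
ee_rot: [0.924, 0.032, 0.381, -0.011]
contact_force: [-0.7, -0.1, 0.9]
width: 34.6
tcp [573.  -16.5  37.5] F [-0.7 -0.1  0.9]
-60 [(540, 89), (600, 67), (606, 81), (612, 87), (618, 87), (624, 87), (630, 87), (636, 86), (642, 85), (696, 49)]
-15 [(594, 62), (600, 67), (606, 83), (612, 86), (618, 86), (624, 87), (630, 87), (636, 86), (642, 84)]
30 [(540, 88), (594, 65), (600, 66), (606, 85), (612, 87), (618, 87), (624, 86), (630, 87), (636, 87)]
```

```bash

python3 -m crank '[[[1,0.07,0.1],[0,0,0],0.6],[[1.8,0.12,0.2],[0,0,0],0.6],[[2.7,0.18,0.3],[0,0,0],0.6],[[3.1,0.21,0.9],[0,0,0],0.6],[[3.6,0.25,1.45],[0,0,0],0.6]]'
python3 -m crank '[[[0.5,0.03,0.4],[0,0,0],0.6],[[1,0.07,0.75],[0,0,0],0.6],[[1.5,0.1,1],[0,0,0],0.6],[[1.7,0.12,1],[0,0,0],0.6],[[1.7,0.12,1],[0,0,0],0.6]]'
python3 -c "
from h import *
prof()"
```

```text
time: 8.68
eef_pos: [610.4, 25.1, 53.6]
ee_rot: [0.924, 0.032, 0.382, -0.011]
contact_force: [-0.3, -0.1, -0.7]
width: 34.1
time: 9.3
eef_pos: [627.1, 26.3, 63.0]
ee_rot: [0.924, 0.032, 0.382, -0.011]
contact_force: [-0.7, 0.3, -0.8]
width: 34.3
tcp [627.5 -16.5  63. ] F [-0.7  0.3 -0.8]
-60 [(564, 120), (570, 127), (576, 131), (582, 127), (588, 121), (594, 116), (630, 68), (636, 80), (642, 87), (648, 87), (654, 80), (660, 82), (666, 88), (672, 86), (696, 47)]
-15 [(636, 80), (642, 87), (648, 86), (654, 80), (660, 82), (666, 87), (672, 86)]
30 [(564, 130), (570, 139), (576, 133), (582, 127), (588, 121), (594, 115), (630, 70), (636, 80), (642, 87), (648, 86), (654, 80), (660, 82), (666, 87), (672, 85)]
```

```bash

python3 -m crank '[[[-1.4,-0.1,0],[0,0,0],0.6],[[-2.8,0.1,0],[0,0,0],0.6],[[-2.8,0.3,-1.8],[0,0,0],0.6],[[-2.8,0.3,-3.2],[0,0,0],0.6],[[-2.8,0.3,-3.6],[0,0,0],0.6]]'
python3 -m crank '[[[0,0,0],[0,0,0],0.6]]'
python3 -c "
from h import *
prof()"
```

```text
time: 9.98
eef_pos: [597.6, 29.3, 26.1]
ee_rot: [0.924, 0.032, 0.381, -0.011]
contact_force: [0.1, 0.5, 0.9]
width: 34.2
time: 10.1
eef_pos: [598.6, 29.3, 27.0]
ee_rot: [0.924, 0.032, 0.382, -0.011]
contact_force: [0.1, -0.3, 0.3]
width: 34.2
tcp [599.2 -11.5  27. ] F [ 0.1 -0.3  0.3]
-60 [(540, 104), (546, 99), (552, 93), (558, 87), (564, 81), (570, 75), (630, 67), (636, 79), (642, 86), (648, 87), (654, 79), (660, 81), (666, 86), (672, 86)]
-15 [(630, 68), (636, 78), (642, 86), (648, 86), (660, 81), (666, 87), (672, 86)]
30 [(540, 86), (546, 93), (552, 92), (558, 87), (564, 80), (570, 76), (630, 70), (636, 81), (642, 87), (648, 86), (654, 78), (660, 82), (666, 86), (672, 86)]
```

```bash

python3 -m crank '[[[2,0.13,-0.25],[0,0,0],0.6],[[3.8,0.26,-0.25],[0,0,0],0.6],[[4.4,0.3,-0.25],[0,0,0],0.6],[[5,0.34,-0.25],[0,0,0],0.6],[[5.4,0.37,-0.25],[0,0,0],0.6]]'
python3 -c "
from h import *
prof()"
```

```text
time: 10.78
eef_pos: [652.6, 32.9, 24.4]
ee_rot: [0.924, 0.032, 0.381, -0.011]
contact_force: [-2.1, -0.3, 0.3]
width: 34.4
tcp [653.3 -11.5  24.4] F [-2.1 -0.3  0.3]
-60 [(588, 80), (594, 102), (600, 97), (606, 91), (612, 85), (618, 78), (624, 72), (642, 68), (648, 79), (654, 87), (660, 87), (666, 80), (672, 81), (678, 87), (684, 86)]
-15 [(642, 69), (648, 80), (654, 87), (660, 87), (666, 80), (672, 81), (678, 87), (684, 86)]
30 [(588, 76), (594, 83), (600, 90), (606, 90), (612, 84), (618, 78), (624, 73), (642, 69), (648, 80), (654, 87), (660, 87), (666, 80), (672, 81), (678, 87), (684, 86)]
```

```bash

python3 -m crank '[[[0.3,0.02,0],[0,0,0],0.6],[[0.6,0.04,0],[0,0,0],0.6],[[0.7,0.05,0],[0,0,0],0.6]]'
python3 -m crank '[[[0.1,0.01,0],[0,0,0],0.6],[[0.1,0.01,0],[0,0,0],0.6]]'
python3 -c "
from h import *
prof()"
```

```text
time: 11.2
eef_pos: [658.4, 33.3, 23.3]
ee_rot: [0.924, 0.032, 0.38, -0.011]
contact_force: [-6.5, -0.9, 1.1]
width: 33.9
time: 11.45
eef_pos: [658.6, 33.3, 22.9]
ee_rot: [0.925, 0.032, 0.379, -0.011]
contact_force: [-7.2, -0.9, -0.5]
width: 33.8
tcp [659.4 -11.5  22.9] F [-7.2 -0.9 -0.5]
-60 [(594, 76), (600, 101), (606, 97), (612, 90), (618, 84), (624, 77), (630, 71), (648, 72), (654, 81), (660, 87), (666, 87), (672, 79), (678, 82), (684, 87), (690, 85)]
-15 [(648, 72), (654, 81), (660, 87), (666, 86), (672, 80), (678, 82), (684, 87), (690, 85)]
30 [(594, 74), (600, 83), (606, 90), (612, 89), (618, 83), (624, 77), (630, 73), (648, 71), (654, 82), (660, 87), (666, 86), (672, 80), (678, 82), (684, 87), (690, 85)]
```

```bash

python3 -m crank '[[[0.2,0.01,0],[0,0,0],0.6],[[0.3,0.02,0],[0,0,0],0.6],[[0.3,0.02,0],[0,0,0],0.6]]'
python3 -m crank '[[[-1.5,-0.1,0],[0,0,0],0.6],[[-4.5,-0.3,0],[0,0,0],0.6],[[-9,-0.6,1],[0,0,0],0.6],[[-12,-0.8,4],[0,0,0],0.6],[[-12,-0.8,8],[0,0,0],0.6]]'
python3 - <<'E'
from h import *
print(bot.state()['q'].round(2));prof('top',(-60,-15,30),600,720);prof('top',(-250,-200,-150),560,720)
E
```

```text
time: 11.88
eef_pos: [659.4, 33.4, 21.6]
ee_rot: [0.926, 0.032, 0.377, -0.011]
contact_force: [-12.5, -1.1, 2.0]
width: 33.9
time: 12.5
eef_pos: [541.0, 25.6, 103.7]
ee_rot: [0.924, 0.032, 0.38, -0.011]
contact_force: [1.0, -0.2, 0.1]
width: 34.2
[-0.    0.24  2.42  2.99  0.3  -1.47]
tcp [541.5 -11.2 103.7] F [ 1.  -0.2  0.1]
-60 [(648, 71), (654, 79), (660, 86), (666, 84), (672, 80), (678, 82), (684, 85), (690, 84), (696, 71), (702, 63), (708, 57), (714, 54)]
-15 [(648, 65), (654, 81), (660, 87), (666, 85), (672, 80), (678, 83), (684, 85), (690, 87), (696, 76)]
30 [(648, 65), (654, 76), (660, 84), (666, 88), (672, 80), (678, 83), (684, 89), (690, 86), (696, 75), (702, 64)]
tcp [546.6 -11.4 111.9] F [0.8 0.9 5.8]
-250 [(566, 65), (572, 70), (578, 86), (584, 87), (590, 91), (596, 89), (602, 87), (608, 83), (614, 74), (620, 66), (698, 48), (704, 52), (710, 52), (716, 54)]
-200 [(566, 66), (572, 68), (578, 88), (584, 88), (590, 88), (596, 88), (602, 87), (608, 84), (614, 74)]
-150 [(560, 67), (566, 66), (572, 83), (578, 89), (584, 87), (590, 83), (596, 88), (602, 85), (608, 76), (614, 71), (692, 44), (698, 53), (704, 58), (710, 54)]
```

```bash

python3 -m crank '[[[0,-4.8,0],[0,0,0],0.6],[[0,-9.6,0],[0,0,0],0.6],[[0.1,-14.4,0],[0,0,0],0.6],[[0.1,-19.1,0],[0,0,0],0.6],[[0.1,-19.1,0],[0,0,0],0.6]]'
python3 -m crank '[[[0,0,0],[0,0,0],0.6]]'
python3 - <<'E'
from h import *
from scipy.spatial.transform import Rotation as Ro
s=bot.state();M=Ro.from_quat(s['ee_rot']);print(s['q'].round(2))
t=np.radians(45);z=np.array([np.sin(t)*np.cos(a),np.sin(t)*np.sin(a),-np.cos(t)]);y=-np.array([-np.sin(a),np.cos(a),0]);T=np.stack([np.cross(y,z),y,z],1)
print((Ro.from_matrix(T)*M.inv()).as_rotvec(degrees=True).round(1))
prof('wrist',(-250,-200,-150),540,720)
E
```

```text
time: 13.22
eef_pos: [545.7, -170.5, 104.9]
ee_rot: [0.923, 0.029, 0.383, -0.009]
contact_force: [0.9, 0.8, 0.1]
width: 34.2
time: 13.35
eef_pos: [545.1, -165.1, 104.3]
ee_rot: [0.924, 0.032, 0.382, -0.012]
contact_force: [0.0, -0.7, -0.0]
width: 34.1
[-0.55  0.3   2.31  1.9   0.44 -0.83]
[ 0.2 -0.   0. ]
tcp [ 532.6 -201.8  104.3] F [ 0.  -0.7 -0. ]
-250 [(564, 67), (570, 68), (576, 86), (582, 87), (588, 86), (594, 88), (600, 87), (606, 86)]
-200 [(576, 86), (582, 87), (588, 87), (594, 87), (600, 87), (606, 85)]
-150 [(558, 62), (564, 66), (570, 83), (576, 87), (582, 87), (588, 87), (594, 86), (600, 86), (690, 43), (696, 54), (702, 59), (708, 56), (714, 54)]
```

```bash

python3 -m crank '[[[0.2,0,-3],[0,0,0],0.6],[[0.2,0,-6.4],[0,0,0],0.6],[[0.2,0,-6.4],[0,0,0],0.6],[[0.2,0,-6.4],[0,0,0],0.6]]'
python3 -c "
from h import *
prof('wrist',(-250,-200,-150),540,640)"
```

```text
time: 13.9
eef_pos: [547.8, -164.0, 41.5]
ee_rot: [0.923, 0.033, 0.383, -0.011]
contact_force: [0.4, 0.1, 0.5]
width: 34.4
tcp [ 535.4 -200.8   41.5] F [0.4 0.1 0.5]
-250 [(564, 67), (570, 67), (576, 87), (582, 87), (588, 87), (594, 86), (600, 87), (606, 86)]
-200 [(564, 67), (570, 81), (576, 87), (582, 87), (588, 87), (594, 87), (600, 87), (606, 85)]
-150 [(558, 63), (564, 67), (570, 85), (576, 87), (582, 87), (588, 86), (594, 87), (600, 86)]
```

```bash

python3 -m crank '[[[1.2,0.08,-0.1],[0,0,0],0.6],[[2.2,0.15,-0.1],[0,0,0],0.6],[[3,0.2,0],[0,0,0],0.6],[[3.4,0.23,0.6],[0,0,0],0.6],[[3.9,0.27,1.15],[0,0,0],0.6]]'
python3 -m crank '[[[0.5,0.03,0.4],[0,0,0],0.6],[[1,0.07,0.75],[0,0,0],0.6],[[1.5,0.1,1],[0,0,0],0.6],[[1.7,0.12,1.1],[0,0,0],0.6],[[1.7,0.12,1.1],[0,0,0],0.6]]'
python3 -c "
from h import *
prof('wrist',(-250,-200,-150),540,660)"
```

```text
time: 14.58
eef_pos: [586.3, -162.4, 52.5]
ee_rot: [0.924, 0.032, 0.382, -0.011]
contact_force: [-0.7, -0.4, 0.2]
width: 34.6
time: 15.2
eef_pos: [603.2, -161.3, 63.1]
ee_rot: [0.924, 0.032, 0.382, -0.011]
contact_force: [0.2, -0.2, 1.0]
width: 34.3
tcp [ 590.9 -202.    63.1] F [ 0.2 -0.2  1. ]
-250 [(540, 131), (546, 127), (552, 121), (558, 116), (594, 68), (600, 79), (606, 86), (612, 87), (618, 80), (624, 81), (630, 87), (636, 87)]
-200 [(600, 82), (606, 86), (612, 86), (618, 80), (624, 82), (630, 87), (636, 85)]
-150 [(540, 130), (546, 126), (552, 120), (588, 62), (594, 73), (600, 84), (606, 87), (612, 85), (618, 80), (624, 86), (630, 87)]
```

```bash

python3 -m crank '[[[-1.4,-0.1,0],[0,0,0],0.6],[[-2.8,-0.1,0],[0,0,0],0.6],[[-2.8,-0.1,-1.8],[0,0,0],0.6],[[-2.8,-0.1,-3.2],[0,0,0],0.6],[[-2.8,-0.1,-3.8],[0,0,0],0.6]]'
python3 -m crank '[[[0,0,0],[0,0,0],0.6],[[0,0,0],[0,0,0],0.6]]'
python3 -c "
from h import *
prof('wrist',(-250,-200,-150),540,660)"
```

```text
time: 15.88
eef_pos: [573.8, -162.3, 24.2]
ee_rot: [0.924, 0.032, 0.381, -0.011]
contact_force: [-0.8, 0.5, 0.8]
width: 34.3
time: 16.12
eef_pos: [575.2, -162.5, 25.7]
ee_rot: [0.923, 0.032, 0.382, -0.011]
contact_force: [-0.1, 0.4, 0.1]
width: 33.8
tcp [ 562.9 -201.2   25.7] F [-0.1  0.4  0.1]
-250 [(594, 68), (600, 79), (606, 87), (612, 87), (624, 80), (630, 87), (636, 86)]
-200 [(594, 69), (600, 81), (606, 87), (612, 86), (624, 81), (630, 87), (636, 86)]
-150 [(594, 72), (600, 81), (606, 86), (612, 86), (618, 79), (624, 82), (630, 86), (636, 85)]
```

```bash

python3 -m crank '[[[2,0.13,-0.1],[0,0,0],0.6],[[3.8,0.26,-0.1],[0,0,0],0.6],[[4.5,0.31,-0.1],[0,0,0],0.6],[[5.2,0.36,-0.1],[0,0,0],0.6],[[6,0.41,-0.1],[0,0,0],0.6]]'
python3 -c "
from h import *
prof('wrist',(-250,-200,-150),580,700)"
python3 -m crank '[[[0.8,0.05,0],[0,0,0],0.6],[[1.6,0.11,0],[0,0,0],0.6],[[2.3,0.16,0],[0,0,0],0.6],[[2.9,0.2,0],[0,0,0],0.6],[[3.2,0.22,0],[0,0,0],0.6]]'
python3 -c "
from h import *
prof('wrist',(-250,-200,-150),600,710)"
```

```text
time: 16.8
eef_pos: [634.8, -158.1, 23.7]
ee_rot: [0.924, 0.032, 0.381, -0.011]
contact_force: [-2.1, -1.0, -1.4]
width: 33.9
tcp [ 622.6 -200.9   23.7] F [-2.1 -1.  -1.4]
-250 [(580, 83), (586, 79), (592, 75), (610, 67), (616, 78), (622, 87), (628, 87), (634, 81), (640, 81), (646, 87), (652, 87), (688, 40), (694, 51)]
-200 [(610, 67), (616, 78), (622, 86), (628, 87), (634, 81), (640, 81), (646, 87), (652, 87)]
-150 [(580, 83), (586, 79), (610, 68), (616, 78), (622, 87), (628, 87), (634, 81), (640, 81), (646, 87), (652, 87), (688, 41), (694, 50)]
time: 17.48
eef_pos: [667.6, -156.0, 24.1]
ee_rot: [0.924, 0.032, 0.382, -0.011]
contact_force: [0.3, -0.5, -0.7]
width: 34.5
tcp [ 655.4 -201.1   24.1] F [ 0.3 -0.5 -0.7]
-250 [(600, 97), (606, 93), (612, 86), (618, 80), (624, 75), (642, 65), (648, 77), (654, 85), (660, 87), (666, 81), (672, 80), (678, 86), (684, 87), (708, 56)]
-200 [(606, 187), (642, 67), (648, 76), (654, 87), (660, 87), (666, 81), (672, 80), (678, 87), (684, 86)]
-150 [(600, 97), (606, 93), (612, 85), (618, 79), (624, 72), (642, 65), (648, 75), (654, 86), (660, 87), (666, 81), (672, 80), (678, 86), (684, 87), (708, 57)]
```

```bash

python3 -m crank '[[[0.3,0.02,0],[0,0,0],0.6],[[0.5,0.03,0],[0,0,0],0.6],[[0.6,0.04,0],[0,0,0],0.6]]'
python3 -m crank '[[[0.2,0.01,0],[0,0,0],0.6],[[0.3,0.02,0],[0,0,0],0.6],[[0.3,0.02,0],[0,0,0],0.6]]'
python3 -c "
from h import *
prof('wrist',(-250,-200,-150),600,710)"
```

```text
time: 17.9
eef_pos: [671.4, -155.7, 23.0]
ee_rot: [0.924, 0.032, 0.38, -0.011]
contact_force: [-8.9, -1.5, 1.9]
width: 34.2
time: 18.27
eef_pos: [672.2, -155.6, 21.7]
ee_rot: [0.925, 0.031, 0.378, -0.011]
contact_force: [-12.0, -1.3, 1.4]
width: 34.4
tcp [ 660.1 -201.    21.7] F [-12.   -1.3   1.4]
-250 [(600, 100), (606, 96), (612, 90), (618, 83), (624, 77), (630, 72), (648, 71), (654, 82), (660, 87), (666, 87), (672, 80), (678, 83), (684, 87), (690, 85)]
-200 [(612, 185), (648, 72), (654, 81), (660, 87), (666, 86), (672, 80), (678, 82), (684, 87), (690, 85)]
-150 [(600, 100), (606, 96), (612, 90), (618, 83), (624, 77), (648, 70), (654, 82), (660, 87), (666, 87), (672, 80), (678, 82), (684, 87), (690, 85)]
```

Both legs now give the same home profile, with a stop force of about 12 N. I retract and check.

```bash

python3 -m crank '[[[-1.5,-0.1,0],[0,0,0],0.6],[[-4.5,-0.3,0],[0,0,0],0.6],[[-9,-0.6,1],[0,0,0],0.6],[[-13,-0.8,5],[0,0,0],0.6],[[-17,-0.8,10],[0,0,0],0.6]]'
python3 -m crank '[[[0,0,0],[0,0,0],0.6],[[0,0,0],[0,0,0],0.6],[[0,0,0],[0,0,0],0.6]]'
python3 - <<'E'
from h import *
s=bot.state();print(s['contact_force'].round(1))
p,d=bot.snapshot('top');W=E(cloud('top',d))
W0=E(cloud('top',np.load('top0.npy')))
for n,y0 in(('b',-15),('a',-202)):
    m=(abs(W[...,1]-y0)<82)&(W[...,2]>70)&(W[...,2]<95)&(W[...,0]>640)&(W[...,0]<720)
    mt=m&(W[...,2]>76);q=W[mt];yc=np.arange(y0-66,y0+70,12)
    L=[q[abs(q[:,1]-y)<4][:,0].mean() for y in yc]
    print(n,'mid X',np.mean(L).round(1),'yaw deg',np.degrees(np.polyfit(yc,L,1)[0]).round(2),'y ext',np.percentile(q[:,1],[1,99]).round(1),'z',np.percentile(q[:,2],80).round(1))
cv2.imwrite('pics/f.png',cv2.resize(p[110:270,110:460],(800,366),interpolation=cv2.INTER_CUBIC)[:,:,::-1])
E
```

```text
time: 18.95
eef_pos: [511.8, -162.8, 117.7]
ee_rot: [0.923, 0.032, 0.383, -0.013]
contact_force: [0.6, -0.5, 0.1]
width: 34.2
time: 19.32
eef_pos: [513.7, -162.9, 115.9]
ee_rot: [0.923, 0.033, 0.382, -0.013]
contact_force: [-0.9, 1.1, 0.2]
width: 34.1
[-0.9  1.1  0.2]
b mid X 673.0 yaw deg -0.24 y ext [-92.9  64. ] z 85.8
a mid X 673.2 yaw deg -0.39 y ext [-280.2 -123.1] z 85.9
```

View pics/f.png

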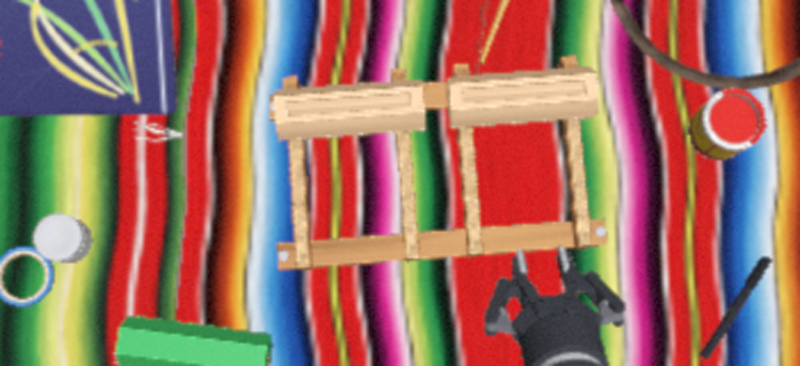

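The picture shows both grooves up at (348,103) and (520,90), with both legs against the stops. The jar, can and marker have not moved, and the gripper is clear of everything.

```bash
python3 -c "
from station import bot
print(bot.hand_in())"
```

```text
the job is handed in; nothing more can be done
None
```

I rolled leg_b (left bay) two faces and leg_a (right bay) one face away from the robot. Then I slid both low along the strips until they pressed on the end stops with about 12 N, backed off and handed the job in at about 19 s.

**Last checks, all passed:**
- **Groove:** both grooved faces are on top.
- **Position:** the leg centres lie about 1.5–2 mm from the estimated home along the runners, against a 4 mm limit. Both are within 5 mm of the bay middles.
- **Squareness:** within 0.4°.
- **Height:** the leg tops measured 86 mm, as expected.
- **Surroundings:** the jar, can and marker look unmoved, judged by eye only. The gripper is clear of everything.

**Disagreement:** with the jaws partly open, the fingertips measured about 30 mm further back than the stated 17 mm ahead of the TCP. The wrist and side views agreed on this, so I used the measured tip.

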